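Stack L-shaped flow-cell plates with arms alternating

TASK

A flow-cell stack has been begun in the stacking jig with one blue-terminal plate: from the foam tray, lay the red-terminal plate flat on it with its arm pointing to the opposite side, then the tray's blue-terminal plate on top of that with its arm over the first one's, so that the three lie level and squarely over one another and balance. In the tray a plate can be taken only by the two sides of its body, and between the jig's guides those sides are covered, so a plate has to be put down on the way and taken again by its arm. Lower the plates gently onto the pile, do not drop them, and leave the wrench, the dish and the jar where they are.

Things in the scene. Friction and masses are not known exactly. Their poses are not given: they have to be found in the camera images.
- jig: Fixed jig, dark blue base 120 (x) by 150 (y) by 10 mm; origin centre of underside. A block in the middle, 48 by 50 mm, top 30 mm above the bench, bears the pile. Steel guide plates on its +y and -y sides, 48 mm long in x, inner faces at y = +28 and -28 mm, upright to 74 mm above the bench, flared outwards to 84. Ends +x and -x are open for the plates' arms.
- jig_seat (a point): Centre of the top of the jig's block, 30 mm above the bench; axes as the jig's. Plate bodies belong centred over it, undersides 0, 12 and 24 mm above it. The first plate's arm points along its +x.
- plate_first: L-shaped dark graphite plate, a blue terminal block. Origin: centre of its body's underside; x along the arm, z up. Body 56 (x) by 50 (y) by 12 mm thick. Arm 22 wide, 12 thick: x 28 to 60, y 3 to 25 mm; the terminal ends it: x 60 to 78, same y, 20 high from the underside. 160 g, centre of mass at x = 15. Starts loose on the jig's block.
- plate_first_terminal (a point): Top centre of the first plate's terminal block, at (69, 14, 20) mm in the plate's frame.
- plate_red: L-shaped dark graphite plate, a red terminal block. Origin: centre of its body's underside; x along the arm, z up. Body 56 (x) by 50 (y) by 12 mm thick. Arm 22 wide, 12 thick: x 28 to 60, y 3 to 25 mm; the terminal ends it: x 60 to 78, same y, 20 high from the underside. 160 g, centre of mass at x = 15. Starts in a tray pocket, face up.
- plate_red_terminal (a point): Top centre of the red terminal block, at (69, 14, 20) mm in the plate's frame.
- plate_blue: L-shaped dark graphite plate, a blue terminal block. Origin: centre of its body's underside; x along the arm, z up. Body 56 (x) by 50 (y) by 12 mm thick. Arm 22 wide, 12 thick: x 28 to 60, y 3 to 25 mm; the terminal ends it: x 60 to 78, same y, 20 high from the underside. 160 g, centre of mass at x = 15. Starts in the other tray pocket.
- plate_blue_terminal (a point): Top centre of this plate's blue terminal block, at (69, 14, 20) mm in the plate's frame.
- tray: Fixed foam-lined tray 144 (x) by 232 (y) mm, foam top 28, rim 30 mm above the bench; origin centre of underside. Two L pockets, floor at 8 mm, 2.5 mm play, plate bodies centred at x -25, y +45 and -45 mm, arms to +x, nothing above the foam. Finger notches to the same floor, 40 mm long in x, at both y sides of each body's middle: outer ones 30 mm deep, a shared one 35 mm wide between the bodies.
- wrench: Steel wrench 160 mm long, lying on the bench near the robot, a bystander.
- dish: White porcelain dish, 84 mm across, 35 mm high, a bystander; origin under its centre.
- jar: Clear jar with blue cap, 54 mm across, 85 mm high, a bystander beyond the tray; origin under its centre.

How it is judged:
On the way, in this order (a step that is already met when the one before it is completed fails the run):
1. the red plate lies flat on the first, its arm to the opposite side (x of plate_first in the frame of jig_seat between -0.008 and 0.008 m and y of plate_first in the frame of jig_seat between -0.006 and 0.006 m and z of plate_first in the frame of jig_seat between -0.003 and 0.003 m and angle between each of plate_first, plate_red's own z axis and vertical below 0.08 rad and angle between the x axis of each of plate_first, plate_red and the x axis of jig_seat, either way round below 0.13 rad and x of plate_first_terminal in the frame of jig_seat above 0.05 m and x of plate_red in the frame of jig_seat between -0.008 and 0.008 m and y of plate_red in the frame of jig_seat between -0.006 and 0.006 m and z of plate_red in the frame of jig_seat between 0.009 and 0.015 m and x of plate_red_terminal in the frame of jig_seat below -0.05 m), for 0.2 s.
2. the blue plate lies flat on the red one, its arm over the first plate's (x of plate_red in the frame of jig_seat between -0.008 and 0.008 m and y of plate_red in the frame of jig_seat between -0.006 and 0.006 m and z of plate_red in the frame of jig_seat between 0.009 and 0.015 m and angle between each of plate_red, plate_blue's own z axis and vertical below 0.08 rad and angle between the x axis of each of plate_red, plate_blue and the x axis of jig_seat, either way round below 0.13 rad and x of plate_red_terminal in the frame of jig_seat below -0.05 m and x of plate_blue in the frame of jig_seat between -0.008 and 0.008 m and y of plate_blue in the frame of jig_seat between -0.006 and 0.006 m and z of plate_blue in the frame of jig_seat between 0.021 and 0.027 m and x of plate_blue_terminal in the frame of jig_seat above 0.05 m), for 0.2 s.
At the end, for the whole second after the job is handed in: At rest in the jig from the bottom: first, red, blue; bodies over the seat within 8 mm along and 6 mm across, undersides at 0, 12, 24 mm (3 mm), level within 0.08 rad, in line within 0.13 rad; arms of first and blue along the jig's +x, red's along -x (all of step 2 and x of plate_first in the frame of jig_seat between -0.008 and 0.008 m and y of plate_first in the frame of jig_seat between -0.006 and 0.006 m and z of plate_first in the frame of jig_seat between -0.003 and 0.003 m and angle between plate_first's own z axis and vertical below 0.08 rad and angle between the x axis of plate_first and the x axis of jig_seat, either way round below 0.13 rad and x of plate_first_terminal in the frame of jig_seat above 0.05 m and linear speed of each of plate_first, plate_red, plate_blue below 0.02 m/s and angular speed of each of plate_first, plate_red, plate_blue below 0.2 rad/s); the robot touches nothing.
It fails at once if a plate is dropped onto the pile (faster than 0.35 m/s within 15 mm of its place) ((horizontal distance between plate_red and jig_seat below 0.03 m and z of plate_red in the frame of jig_seat below 0.027 m and linear speed of plate_red above 0.35 m/s) or (horizontal distance between plate_blue and jig_seat below 0.03 m and z of plate_blue in the frame of jig_seat below 0.039 m and linear speed of plate_blue above 0.35 m/s)).
It fails at once if the wrench, the dish or the jar is moved by more than 30 mm (distance of any of wrench, dish, jar from where it was at the start of the episode above 0.03 m).
It also fails if it takes over 72 s, if anything falls off the work surface, if the arm or the gripper's body presses on something with over 40 N, if the wrist force passes 120 N, or if a joint passes its speed limit or range.

ROBOT

A 6-joint arm with a two-finger parallel gripper is mounted at the origin on the work surface. World frame = base frame: x ahead of the robot, y to its left, z up, the work surface at z = 0. Lengths are in m, angles in rad, forces in N, time in s.
With the tool pointing down it reaches from about 0.35 to 0.775 m from the base axis. Payload 7.3 kg.
Tool frame: the origin (TCP) lies at the very end of the fingers, on their centre line; the grasp point (between the pads) lies 19 mm behind it (env.hold_point_z is the distance from the TCP to the grasp point, in m); z points along the fingers, x is the direction in which the jaws open and shut, and the axes are right-handed (so a half turn about z gives the same grasp; the last joint's range is limited). The gripper opens to 92 mm and grips with 3 to 60 N. Pads are 19 mm wide; open, the fingers measure 130 mm over their backs; the gripper's body (75 mm by 190 mm) begins 47 mm behind the grasp point.
Start: joints at [-1.366, 0.342, 1.524, -0, 1.275, -0.146], TCP at [0.18, -0.493, 0.227] pointing down, gripper open.
Joint ranges: [-2.53, 2.53], [-0.77, 2.02], [0.04, 2.7], [-1, 4.14], [0.28, 2.66], [-3.11, 3.11]. Speed limits (rad/s): [2.57, 2.57, 3.14, 3.14, 3.14, 3.14].

INTERFACE

Orientations are given as a 3x3 rotation matrix whose columns are the frame's x, y, z axes.
In Python, from cell import telemetry, camera, camera_model, ticket, env gives the robot as it stands.
- The arm moves only by the shell command python3 -m pendant 'ROWS' [FORCE]. ROWS is text: rows parted by semicolons, each of 7 numbers parted by spaces: the shift along the world's x, y, z in mm, then the turn, a rotation vector about the world's x, y, z in rad, then the finger opening in mm, from 0 to 91.8. A call has 1 to 20 rows; each row is the pose to reach, as a shift and turn from the pose commanded when the call began; what a row does not reach only later rows make up. A row lasts 1/12 s, in which the tool goes at most 41.7 mm and 7.16 degrees, less where a joint would pass 70% of its speed; a pose out of reach is approached as far as the arm can. A call with a gripper value outside its range is refused whole. The fingers move at their own pace and stop on an object; FORCE is the grip in N (left out, the last holds). Time passes only in rows, so rows that repeat a pose let the fingers close. It gives the time, the measured TCP pose, the force and the opening at its end, in the units of the state.
- telemetry.read_state(): the state, without advancing time (a new reading comes with each control period).
- camera(name): name is "scene" or "top" or "wrist"; returns (picture, depth): 384x512x3 uint8, red, green, blue; 384x512 float32, m along the optical axis (not along the pixel's ray), 0 where there is no reading.
- camera_model(name): a dict with "K" (3x3 intrinsics, pixels), "R" (3x3) and "t" (3): a world point X has camera coordinates R X + t. Camera axes: x right, y down, z forward; pixel columns grow to the right and rows downward; lengths in m; the calibration is good to about 2 mm. A picture is of the moment at which its call begins: read the wrist's pose just before it. camera_model takes no time and is no camera call; for the wrist camera it gives the pose at the moment of the call.
- ticket.sign_off(): hands the job in, once; it reports no verdict.
The state is a dict: "time_s": time; "joints": joint angles; "joint_vel": joint speeds; "effort": joint torques, N m; "position": TCP position; "orientation": TCP orientation; "contact_force": force on the tool from outside, world axes, zero at the start; "ft_torque": the same for the moment, N m; "grip_width": finger opening in m.
Only numpy, scipy, OpenCV 4.12 (cv2) and the standard library are available. Lean on these libraries where they do the work, as an engineer would, in place of code of your own. Each camera call takes 0.05 s, during which the arm holds its last target. There are 200 camera calls.

## Working session

There is one attempt and no reset: what is moved stays moved. The work goes in short steps, Python scripts to look and compute and a shell command to move; the robot and the scene stay as the last step left them, time stands still between calls to the robot, and variables do not carry over. Pictures are saved under pics/ and viewed, about 8 in all and at most 12, crops included, and the job is handed in when it is done.

```bash
ls; mkdir -p pics; python3 - <<'E'
from cell import telemetry, camera, camera_model, env
import cv2,numpy as np
print(env.hold_point_z)
s=telemetry.read_state();print(s['position'],s['orientation'],s['time_s'],s['grip_width'])
ims=[]
for n in('scene','top'):
    p,d=camera(n);m=camera_model(n);print(n,m['K'],m['R'],m['t']);np.savez(f'{n}0.npz',p=p,d=d,**m);ims.append(p)
cv2.imwrite('pics/top0.png',cv2.resize(ims[1],(800,600))[:,:,::-1])
cv2.imwrite('pics/scene0.png',ims[0][:,:,::-1])
E
```

```text
pics
0.0188
[ 0.18035142 -0.4926148   0.22602892] [[ 3.43640348e-01 -9.39101279e-01 -3.15219627e-04]
 [-9.39100080e-01 -3.43640419e-01  1.51711067e-03]
 [-1.53304278e-03 -2.25317664e-04 -9.99998800e-01]] 0.0 0.09156110699399939
scene [[363.12651795   0.         253.40748878]
 [  0.         363.12651795 181.88059643]
 [  0.           0.           1.        ]] [[-0.3826429   0.92381444  0.01230001]
 [ 0.81054971  0.34205843 -0.47540004]
 [-0.44338874 -0.17193868 -0.87968376]] [ 0.17104088 -0.46307079  1.09018485]
top [[369.49504056   0.         260.3591531 ]
 [  0.         369.49504056 186.39007838]
 [  0.           0.           1.        ]] [[ 0.00824688 -0.99988781  0.01250426]
 [-0.99385036 -0.00957667 -0.1103166 ]
 [ 0.11042397 -0.0115176  -0.99381784]] [0.02598978 0.58878835 0.85480599]
```

View pics/top0.png

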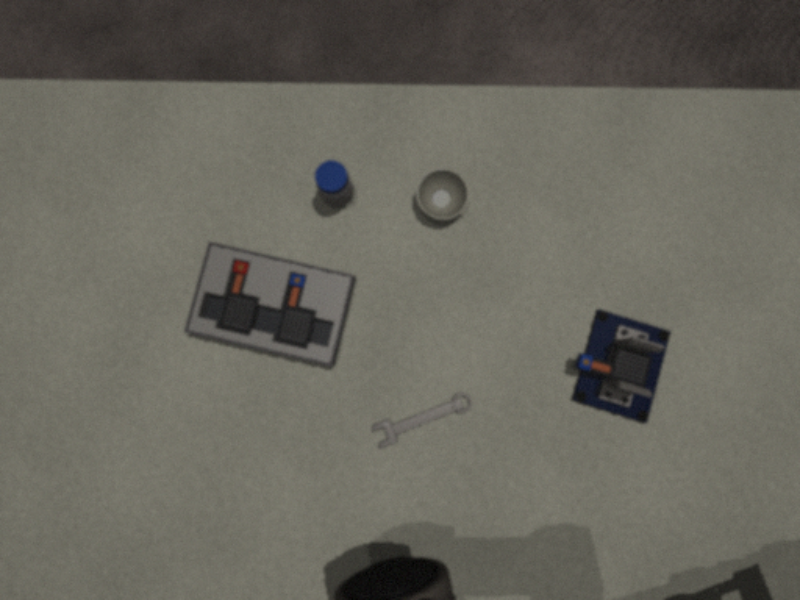

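View pics/scene0.png

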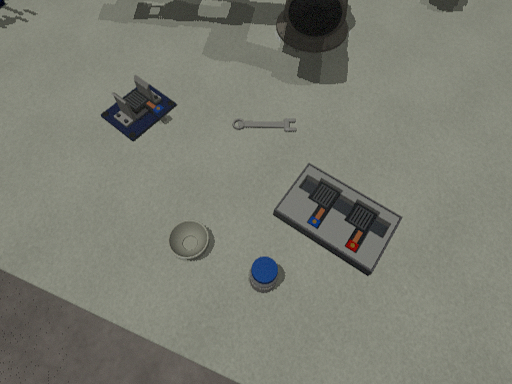

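The top view (800 px wide) shows the tray with corners near (210,244), (355,275), (332,367) and (187,333). The red terminal is at (240,267), the tray's blue one at (297,280), and the jig corners are near (597,311), (670,330), (646,422) and (572,401), with its arm pointing left (+y). The scene view agrees with this layout.

```bash
cat > h.py <<'E'
import numpy as np,cv2
def ray(m,uv,z):
    uv=np.atleast_2d(uv).astype(float);K,R,t=m['K'],m['R'],m['t']
    d=(np.c_[uv,np.ones(len(uv))]@np.linalg.inv(K).T)@R   # world dirs
    c=-R.T@t
    return c+d*((z-c[2])/d[:,2])[:,None]
def blobs(mask,amin=15):
    n,l,s,c=cv2.connectedComponentsWithStats(mask.astype(np.uint8))
    return [(c[i],s[i,4],l==i) for i in range(1,n) if s[i,4]>=amin]
def hsv(p): return cv2.cvtColor(p,cv2.COLOR_RGB2HSV).astype(int)
def rect(mask):
    c=max(cv2.findContours(mask.astype(np.uint8),cv2.RETR_EXTERNAL,cv2.CHAIN_APPROX_NONE)[0],key=cv2.contourArea)
    return cv2.minAreaRect(cv2.convexHull(c))
E
python3 - <<'E'
from h import *
for n in('top','scene'):
    f=np.load(n+'0.npz');h=hsv(f['p']);H,S,V=h[...,0],h[...,1],h[...,2]
    red=((H<6)|(H>174))&(S>150)&(V>60); blue=(H>100)&(H<128)&(S>120)&(V>60)
    org=(H>=6)&(H<16)&(S>120)&(V>60)
    for nm,m,z in(('red',red,.028),('blue',blue,.028),('org',org,.02)):
        for c,a,_ in blobs(m,8): print(n,nm,c.round(1),a,'z.028',ray(f,c,z)[0].round(4),'z.05',ray(f,c,.05)[0].round(4),'dep',f['d'][int(c[1]),int(c[0])].round(3))
f=np.load('top0.npz')
for nm,z,q in(('tray',.03,[(210,244),(355,275),(332,367),(187,333)]),('jig',.01,[(597,311),(670,330),(646,422),(572,401)])):
    X=ray(f,np.array(q)*.64-.18,z);print(nm,X.round(4).tolist(),X.mean(0).round(4),[np.linalg.norm(X[i]-X[i-1]).round(4) for i in range(4)],[np.degrees(np.arctan2(*(X[i]-X[i-1])[1::-1])).round(1) for i in range(4)])
E
```

```text
top red [153.5 171. ] 48 z.028 [0.624  0.2897 0.028 ] z.05 [0.6207 0.2835 0.05  ] dep 0.894
top blue [211.7 112.7] 294 z.028 [0.7706 0.1526 0.028 ] z.05 [0.7636 0.1498 0.05  ] dep 0.852
top blue [189.8 178.9] 44 z.028 [0.6056 0.2017 0.028 ] z.05 [0.6027 0.1977 0.05  ] dep 0.891
top blue [374.1 231.1] 51 z.028 [ 0.484  -0.2416  0.028 ] z.05 [ 0.4842 -0.2345  0.05  ] dep 0.861
top org [153.6 170.4] 13 z.028 [0.6267 0.2917 0.02  ] z.05 [0.6221 0.2833 0.05  ] dep 0.894
top org [151.6 181. ] 58 z.028 [0.6005 0.2956 0.02  ] z.05 [0.5968 0.287  0.05  ] dep 0.9
top org [187.7 189.5] 56 z.028 [0.5805 0.2075 0.02  ] z.05 [0.5775 0.2019 0.05  ] dep 0.896
top org [384.7 234.6] 56 z.028 [ 0.4758 -0.2695  0.02  ] z.05 [ 0.4763 -0.259   0.05  ] dep 0.868
scene red [351.9 245.4] 74 z.028 [0.6247 0.29   0.028 ] z.05 [0.634  0.2869 0.05  ] dep 0.736
scene blue [157.8 109.2] 60 z.028 [ 0.4699 -0.2473  0.028 ] z.05 [ 0.484  -0.2338  0.05  ] dep 0.871
scene blue [313.6 221.5] 68 z.028 [0.605 0.202 0.028] z.05 [0.6149 0.2016 0.05  ] dep 0.765
scene blue [264.3 269.5] 546 z.028 [0.7393 0.1438 0.028 ] z.05 
[... 283 characters left out ...]
z.05 [0.6115 0.2916 0.05  ] dep 0.758
scene org [351.2 245.6] 8 z.028 [0.6223 0.2902 0.02  ] z.05 [0.635  0.2859 0.05  ] dep 0.736
tray [[0.6599, 0.337, 0.03], [0.6137, 0.1119, 0.03], [0.4725, 0.1442, 0.03], [0.5221, 0.3656, 0.03]] [0.567  0.2397 0.03  ] [np.float64(0.1407), np.float64(0.2298), np.float64(0.1448), np.float64(0.2269)] [np.float64(-11.7), np.float64(-101.6), np.float64(167.1), np.float64(77.4)]
jig [[0.563, -0.2686, 0.01], [0.5341, -0.3831, 0.01], [0.3917, -0.3398, 0.01], [0.4229, -0.2258, 0.01]] [ 0.4779 -0.3044  0.01  ] [np.float64(0.1465), np.float64(0.1181), np.float64(0.1488), np.float64(0.1182)] [np.float64(-17.0), np.float64(-104.2), np.float64(163.1), np.float64(74.7)]
```

```bash
python3 - <<'E'
from cell import telemetry, camera_model
import numpy as np
s=telemetry.read_state();m=camera_model('wrist');R=s['orientation']
print((R.T@(-m['R'].T@m['t']-s['position'])).round(4),(m['R']@R).round(3).tolist(),m['K'][0])
E
python3 -m pendant '100 70 20 0 0 0.3 90; 200 140 20 0 0 0.6 90; 298 189 20 0 0 0.946 90;298 189 20 0 0 0.946 90;298 189 20 0 0 0.946 90;298 189 20 0 0 0.946 90;298 189 20 0 0 0.946 90;298 189 20 0 0 0.946 90;298 189 20 0 0 0.946 90;298 189 20 0 0 0.946 90;298 189 20 0 0 0.946 90;298 189 20 0 0 0.946 90'
```

```text
[-1.000e-04 -7.400e-02 -1.584e-01] [[1.0, -0.001, -0.001], [0.001, 0.961, -0.276], [0.001, 0.276, 0.961]] [277.83779435   0.         252.1450796 ]
time_s: 1.1
position: [0.4777, -0.3043, 0.2463]
orientation: [[0.963, -0.271, -0.001], [-0.271, -0.963, 0.0], [-0.001, 0.0, -1.0]]
contact_force: [-1.0, 1.2, -0.6]
grip_width: 0.0895
```

```bash
python3 - <<'E'
from h import *
from cell import camera,camera_model
m=camera_model('wrist');p,d=camera('wrist');np.savez('w1.npz',p=p,d=d,**m)
cv2.imwrite('pics/w1.png',p[:,:,::-1])
h=hsv(p);H,S,V=h[...,0],h[...,1],h[...,2]
for nm,k,z in(('blue',(H>100)&(H<128)&(S>150)&(V>90),.05),('org',(H>=6)&(H<16)&(S>120)&(V>60),.042)):
    for c,a,_ in blobs(k,80): print(nm,c.round(1),a,ray(m,c,z)[0].round(4))
E
```

```text
blue [241.7 114.8] 152 [ 0.4829 -0.2361  0.05  ]
blue [285.3 137.9] 835 [ 0.528 -0.278  0.05 ]
org [242.  135.4] 213 [ 0.4758 -0.2608  0.042 ]
```

View pics/w1.png

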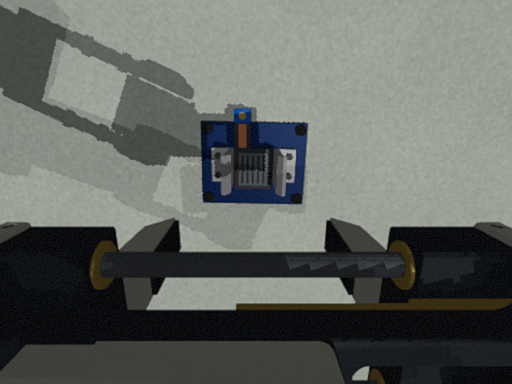

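The wrist view shows the jig base with corners near (203,122), (307,124), (305,203) and (203,202). The first plate lies between the guides with its arm upward and its terminal at (242,115).

```bash
python3 - <<'E'
from h import *
f=np.load('w1.npz');p=f['p'];h=hsv(p);H,S,V=h[...,0],h[...,1],h[...,2]
k=((H>105)&(H<130)&(S>110)&(V>25));k[:, :195]=0;k[:121]=0;k[210:]=0
k=cv2.morphologyEx(k.astype(np.uint8),cv2.MORPH_OPEN,np.ones((3,3)))
hull=cv2.convexHull(np.argwhere(k)[:,::-1].astype(np.int32))[:,0]
X=ray(f,hull,.01)[:,:2]
(c,wh,a)=cv2.minAreaRect((X*1000).astype(np.float32));print('jig',c,wh,a)
# first plate body: dark, unsaturated
k=(V<75)&(S<90);k[:140]=0;k[195:]=0;k[:,:225]=0;k[:,275:]=0
b=[q for q in blobs(k,200)]
for c,a,mk in b:
    X=ray(f,np.argwhere(mk)[:,::-1],.042)[:,:2]
    print('dark',c,a,cv2.minAreaRect((X*1000).astype(np.float32)))
E
```

```text
jig (477.95550537109375, -305.95159912109375) (118.87415313720703, 147.23255920410156) 73.27079772949219
dark [249.29212752 165.68249837] 1537 ((474.6437683105469, -300.883056640625), (65.95024108886719, 65.98319244384766), 74.35030364990234)
```

```bash
python3 -m pendant '19 149 0 0 0 0.41 90;38 300 0 0 0 0.82 90;57 450 0 0 0 1.23 90;76 595 0 0 0 1.632 68;76 595 0 0 0 1.632 68;76 595 0 0 0 1.632 68;76 595 0 0 0 1.632 68;76 595 0 0 0 1.632 68;76 595 0 0 0 1.632 68;76 595 0 0 0 1.632 68;76 595 0 0 0 1.632 68;76 595 0 0 0 1.632 68;76 595 0 0 0 1.632 68;76 595 0 0 0 1.632 68;76 595 0 0 0 1.632 68;76 595 0 0 0 1.632 68;76 595 0 0 0 1.632 68'
python3 - <<'E'
from h import *
from cell import camera,camera_model
m=camera_model('wrist');p,d=camera('wrist');np.savez('w2.npz',p=p,d=d,**m)
cv2.imwrite('pics/w2.png',p[:,:,::-1])
h=hsv(p);H,S,V=h[...,0],h[...,1],h[...,2]
for nm,k,z in(('red',((H<6)|(H>174))&(S>150)&(V>60),.028),('blue',(H>100)&(H<128)&(S>150)&(V>70),.028),('org',(H>=6)&(H<16)&(S>120)&(V>60),.02)):
    for c,a,_ in blobs(k,60): print(nm,c.round(1),a,ray(m,c,z)[0].round(4))
E
```

```text
time_s: 2.57
position: [0.5545, 0.2901, 0.2463]
orientation: [[0.211, 0.977, -0.001], [0.977, -0.211, -0.001], [-0.001, -0.001, -1.0]]
contact_force: [-0.6, -0.3, -0.8]
grip_width: 0.0675
red [262.  211.2] 139 [0.623  0.2894 0.028 ]
blue [200.  211.3] 139 [0.6043 0.2018 0.028 ]
org [199.8 193.5] 149 [0.5803 0.2065 0.02  ]
org [262.2 193.8] 151 [0.5998 0.2946 0.02  ]
```

View pics/w2.png

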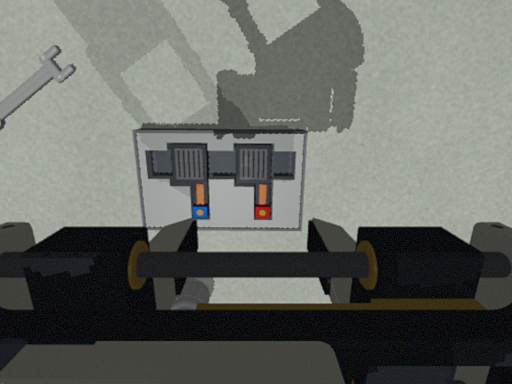

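The wrist view shows both plates in their pockets, arms pointing toward the gripper. The red terminal at (262,211) and the blue at (200,211) confirm the earlier positions to within 1–2 mm. I'll descend on red.

```bash
python3 -m pendant '-1 0 -40 0 0 0 66;-1 0 -80 0 0 0 66;-1 0 -120 0 0 0 66;-1 0 -160 0 0 0 66;-1 0 -190 0 0 0 66;-1 0 -205 0 0 0 66;-1 0 -215 0 0 0 66;-1 0 -225 0 0 0 66;-1 0 -234 0 0 0 66;-1 0 -235 0 0 0 66;-1 0 -235 0 0 0 66'
python3 -m pendant '0 0 0 0 0 0 48;0 0 0 0 0 0 46;0 0 0 0 0 0 46;0 0 0 0 0 0 46;0 0 0 0 0 0 46;0 0 0 0 0 0 46;0 0 10 0 0 0 46;0 0 25 0 0 0 46;0 0 50 0 0 0 46;0 0 80 0 0 0 46;0 0 110 0 0 0 46;0 0 110 0 0 0 46' 45
```

```text
time_s: 3.53
position: [0.5538, 0.2907, 0.0121]
orientation: [[0.212, 0.977, 0.001], [0.977, -0.212, 0.0], [0.0, 0.001, -1.0]]
contact_force: [-0.3, 0.1, 0.4]
grip_width: 0.0659
time_s: 4.53
position: [0.5563, 0.2921, 0.1286]
orientation: [[0.211, 0.977, 0.01], [0.977, -0.211, 0.004], [0.006, 0.009, -1.0]]
contact_force: [2.1, 0.0, -0.8]
grip_width: 0.0496
```

```bash
python3 -m pendant '-2 -25 0 0 0 -0.12 46;-4 -50 0 0 0 -0.24 46;-6 -75 0 0 0 -0.36 46;-8 -100 0 0 0 -0.48 46;-10 -130 0 0 0 -0.6 46;-12 -160 0 0 0 -0.72 46;-14 -190 0 0 0 -0.84 46;-16 -220 0 0 0 -0.96 46;-18 -250 0 0 0 -1.08 46;-20 -280 0 0 0 -1.2 46;-21 -310 0 0 0 -1.32 46;-22 -330 0 0 0 -1.44 46;-23 -345 0 0 0 -1.56 46;-24 -350 0 0 0 -1.642 46;-24 -350 0 0 0 -1.642 46;-24 -350 0 0 0 -1.642 46;-24 -350 0 0 0 -1.642 46'
python3 - <<'E'
from h import *
from cell import camera,camera_model,telemetry
p,d=camera('scene');cv2.imwrite('pics/s2.png',p[60:320,60:360,::-1].repeat(2,0).repeat(2,1))
print(telemetry.read_state()['position'],telemetry.read_state()['joints'])
E
```

```text
time_s: 5.95
position: [0.5292, -0.0585, 0.1216]
orientation: [[0.961, -0.277, -0.0], [-0.277, -0.961, 0.0], [-0.001, -0.0, -1.0]]
contact_force: [-0.3, -0.5, -1.1]
grip_width: 0.0495
[ 0.52931511 -0.05829846  0.12160277] [-2.53738426e-01  4.63318420e-01  1.65079805e+00  1.44056113e-04
  1.02787270e+00  2.72860662e-02]
```

View pics/s2.png

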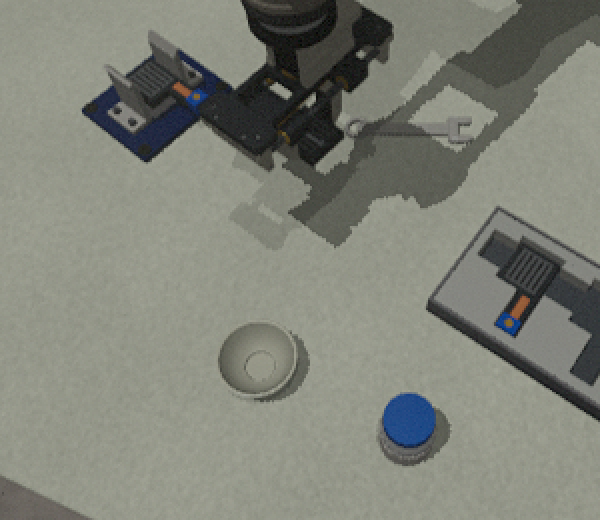

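The gripper is over clear bench between the jig and the tray with the red pocket now empty. The plate itself is hidden under the hand, so I'll set it down slowly.

```bash
python3 -m pendant '0 0 -35 0 0 0 46;0 0 -65 0 0 0 46;0 0 -85 0 0 0 46;0 0 -95 0 0 0 46;0 0 -103 0 0 0 46;0 0 -109 0 0 0 46;0 0 -113 0 0 0 46;0 0 -116 0 0 0 46;0 0 -117 0 0 0 46;0 0 -117 0 0 0 46'
python3 -m pendant '0 0 0 0 0 0 52;0 0 0 0 0 0 56;0 0 0 0 0 0 64;0 0 0 0 0 0 66;0 0 30 0 0 0 66;0 0 70 0 0 0 66;0 0 110 0 0 0 66;0 0 150 0 0 0 66;0 0 190 0 0 0 50;0 0 215 0 0 0 40;0 0 215 0 0 0 40;0 0 215 0 0 0 40'
python3 - <<'E'
from h import *
from cell import camera,camera_model
for n in('wrist','top'):
    m=camera_model(n);p,d=camera(n);np.savez(n+'3.npz',p=p,d=d,**m)
    if n=='wrist':cv2.imwrite('pics/w3.png',p[:,:,::-1])
    h=hsv(p);H,S,V=h[...,0],h[...,1],h[...,2]
    for nm,k,z in(('red',((H<6)|(H>174))&(S>150)&(V>60),.02),('org',(H>=6)&(H<16)&(S>120)&(V>60),.012)):
        for c,a,_ in blobs(k,30): print(n,nm,c.round(1),a,ray(m,c,z)[0].round(4))
E
```

```text
time_s: 6.83
position: [0.5298, -0.0591, 0.0052]
orientation: [[0.96, -0.28, 0.001], [-0.28, -0.96, -0.0], [0.001, -0.0, -1.0]]
contact_force: [0.3, 0.8, -1.0]
grip_width: 0.0491
time_s: 7.83
position: [0.53, -0.0592, 0.2213]
orientation: [[0.96, -0.28, 0.004], [-0.28, -0.96, -0.001], [0.004, -0.0, -1.0]]
contact_force: [0.6, -1.8, -1.3]
grip_width: 0.0442
wrist red [260.5 215.6] 144 [ 0.5227 -0.1279  0.02  ]
wrist org [261.  198.5] 164 [ 0.5296 -0.1066  0.012 ]
top org [187.7 189.3] 54 [0.5819 0.2089 0.012 ]
```

View pics/w3.png

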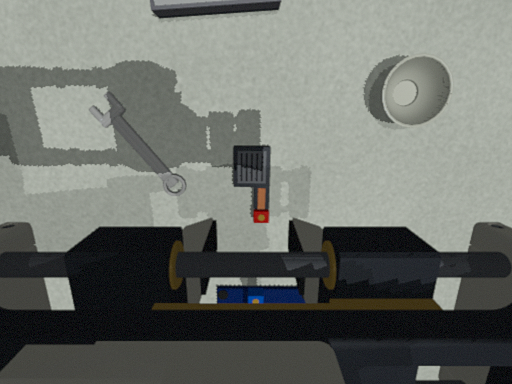

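The red plate lies flat on the bench, with its body at (252,165) and its terminal at (260,216), within about 1 mm of where it should be. Next I'll take it by the arm.

```bash
python3 -m pendant '1 -46 -20 0 0 0 40;1 -46 -60 0 0 0 40;1 -46 -100 0 0 0 40;1 -46 -140 0 0 0 40;1 -46 -175 0 0 0 40;1 -46 -195 0 0 0 40;1 -46 -206 0 0 0 40;1 -46 -213 0 0 0 40;1 -46 -216 0 0 0 40;1 -46 -216 0 0 0 40'
python3 -m pendant '0 0 0 0 0 0 20;0 0 0 0 0 0 18;0 0 0 0 0 0 18;0 0 0 0 0 0 18;0 0 0 0 0 0 18;0 0 0 0 0 0 18;0 0 10 0 0 0 18;0 0 25 0 0 0 18;0 0 50 0 0 0 18;0 0 80 0 0 0 18;0 0 110 0 0 0 18;0 0 110 0 0 0 18;0 0 110 0 0 0 18' 60
python3 - <<'E'
from h import *
from cell import camera,camera_model
m=camera_model('wrist');p,d=camera('wrist');np.savez('w4.npz',p=p,d=d,**m);cv2.imwrite('pics/w4.png',p[:,:,::-1])
# plane of the plate body from depth, in world
P=np.argwhere(d>0);z=d[d>0];c=np.linalg.inv(m['K'])@np.c_[P[:,1],P[:,0],np.ones(len(P))].T*z
W=((c.T-m['t'])@m['R']);k=(W[:,2]>.08)&(W[:,2]<.16)&(P[:,0]<215)&(np.abs(P[:,1]-255)<60)
print(k.sum());Q=W[k];
if k.sum()>50:
    A=np.c_[Q[:,:2]-Q[:,:2].mean(0),np.ones(len(Q))];co=np.linalg.lstsq(A,Q[:,2],rcond=None)[0];print(co,Q.mean(0),np.ptp(Q,axis=0),np.std(A@co-Q[:,2]))
E
```

```text
time_s: 8.77
position: [0.5306, -0.1051, 0.0038]
orientation: [[0.96, -0.28, 0.0], [-0.28, -0.96, -0.0], [0.0, 0.0, -1.0]]
contact_force: [-0.2, 0.3, 1.1]
grip_width: 0.0403
time_s: 9.85
position: [0.5313, -0.1053, 0.1158]
orientation: [[0.96, -0.28, 0.004], [-0.28, -0.96, -0.001], [0.004, 0.0, -1.0]]
contact_force: [0.2, 0.4, -1.4]
grip_width: 0.0211
7652
[-0.00595262 -0.00495223  0.12346218] [ 0.53373648 -0.05971535  0.12346218] [0.05719978 0.0648191  0.00552673] 0.0006992500035738792
```

View pics/w4.png

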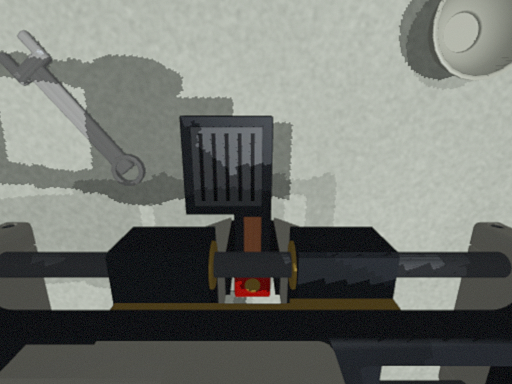

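The red plate is held level by its arm, with its body spanning about (181–273, 115–214). Next I'll get the body centre and yaw in the hand from the depth points.

```bash
cat > held.py <<'E'
from h import *
def held(m,d,zt,tol=.005,rows=212):
    P=np.argwhere(d>0);z=d[d>0];c=np.linalg.inv(m['K'])@np.c_[P[:,1],P[:,0],np.ones(len(P))].T*z
    W=((c.T-m['t'])@m['R']);k=(abs(W[:,2]-zt)<tol)&(P[:,0]<rows)&(abs(P[:,1]-245)<75)
    px=P[k][:,::-1];msk=np.zeros(d.shape,np.uint8);msk[px[:,1],px[:,0]]=1
    msk=cv2.morphologyEx(msk,cv2.MORPH_OPEN,np.ones((25,25)))
    cn=max(cv2.findContours(msk,cv2.RETR_EXTERNAL,cv2.CHAIN_APPROX_NONE)[0],key=cv2.contourArea)[:,0]
    X=ray(m,cn,zt)[:,:2];return cv2.minAreaRect((X*1000).astype(np.float32)),cn.min(0),cn.max(0)
E
python3 - <<'E'
from held import *
from cell import telemetry
f=np.load('w4.npz');print(held(f,f['d'],.1235,rows=230));s=telemetry.read_state();print(s['position'],s['orientation'][:,0])
E
```

```text
(((527.7559204101562, -47.290435791015625), (33.15410614013672, 17.795583724975586), 72.69559478759766), array([201, 115], dtype=int32), array([233, 176], dtype=int32))
[ 0.53022927 -0.10496514  0.11413444] [ 9.59964466e-01 -2.80121046e-01  6.50787657e-04]
```

```bash
sed -i 's/    msk=cv2.morph/    msk=cv2.morphologyEx(msk,cv2.MORPH_CLOSE,np.ones((15,15)))\n    msk=cv2.morph/; s/np.ones((25,25))/np.ones((45,45))/' held.py
python3 - <<'E'
from held import *
f=np.load('w4.npz');print(held(f,f['d'],.1235,tol=.008,rows=230))
E
```

```text
(((528.7196655273438, -63.949493408203125), (64.27843475341797, 49.55051803588867), 73.76669311523438), array([182, 115], dtype=int32), array([272, 228], dtype=int32))
```

```bash
python3 -m pendant '-5 -25 0 0 0 0 18;-11 -50 0 0 0 0 18;-17 -80 0 0 0 0 18;-23 -110 0 0 0 0 18;-29 -140 0 0 0 0 18;-35 -170 0 0 0 0 18;-41 -200 0 0 0 0 18;-47 -225 0 0 0 0 18;-50 -240 0 0 0 0 18;-51.6 -245.8 0 0 0 0 18;-51.6 -245.8 0 0 0 0 18;-51.6 -245.8 0 0 0 0 18;-51.6 -245.8 -10 0 0 0 18;-51.6 -245.8 -15 0 0 0 18;-51.6 -245.8 -15 0 0 0 18'
python3 - <<'E'
from held import *
from cell import camera,camera_model,telemetry
m=camera_model('wrist');p,d=camera('wrist');np.savez('w5.npz',p=p,d=d,**m);cv2.imwrite('pics/w5.png',cv2.resize(p[40:310,100:400],None,fx=2,fy=2)[:,:,::-1])
s=telemetry.read_state();print(s['position'],s['orientation'][:,0]);print(held(m,d,s['position'][2]+.009,tol=.008,rows=212))
E
```

```text
time_s: 11.15
position: [0.4784, -0.3489, 0.0969]
orientation: [[0.96, -0.279, -0.002], [-0.279, -0.96, 0.002], [-0.003, -0.002, -1.0]]
contact_force: [0.8, -0.6, -1.1]
grip_width: 0.0211
[ 0.47868277 -0.34940969  0.09766348] [ 0.96029786 -0.2789697  -0.00198178]
(((477.5528259277344, -302.1398010253906), (52.93452453613281, 48.978179931640625), 73.87376403808594), array([182, 115], dtype=int32), array([272, 211], dtype=int32))
```

View pics/w5.png

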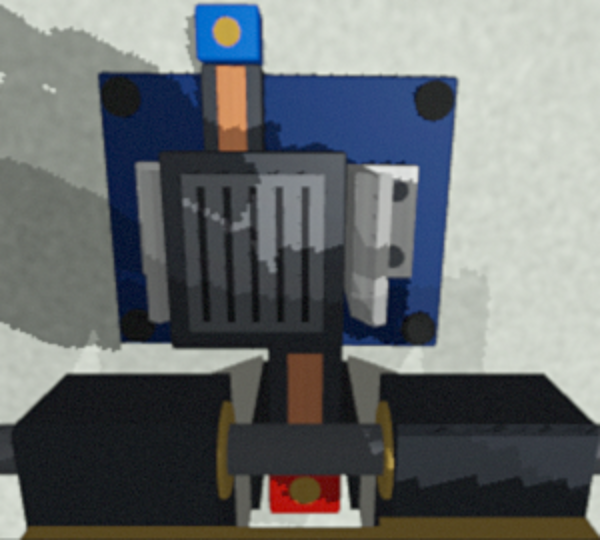

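The close-up shows the body between the guides and the yaw parallel to the jig. I'll check the lateral centring against the base's corners, (100,73), (457,78), (435,345) and (120,343), in the same view.

```bash
python3 - <<'E'
from held import *
f=np.load('w5.npz')
q=np.array([(100,73),(457,78),(435,345),(120,343)])/2+[100,40]
print('base',cv2.minAreaRect((ray(f,q,.01)[:,:2]*1000).astype(np.float32)))
b=np.array([(160,153),(345,153),(341,346),(174,347)])/2+[100,40]
r=(ray(f,b,.1065)[:,:2]*1000).astype(np.float32);print('body',cv2.minAreaRect(r),r)
t=np.array([[228.5,4],[228.5,63]])/2+[100,40];print(ray(f,t,.05))
E
python3 -c "
from cell import telemetry as t;s=t.read_state();print(s['position'],s['contact_force'])"
```

```text
base ((477.55010986328125, -307.2484436035156), (118.54891204833984, 148.29690551757812), 73.15319061279297)
body ((477.4041748046875, -303.23919677734375), (53.76328659057617, 48.025123596191406), 74.04779052734375) [[ 461.70428 -270.7932 ]
 [ 507.8401  -284.13193]
 [ 492.9369  -335.42847]
 [ 446.92822 -322.48615]]
[[ 0.48624545 -0.22914707  0.05      ]
 [ 0.48050295 -0.24653198  0.05      ]]
[ 0.47868277 -0.34940969  0.09766348] [-0.48733602 -0.36890474 -1.07372373]
```

```bash
python3 -m pendant '0.3 -1 0 0 0 0 18;0.3 -1 -4 0 0 0 18;0.3 -1 -10 0 0 0 18;0.3 -1 -16 0 0 0 18;0.3 -1 -22 0 0 0 18;0.3 -1 -28 0 0 0 18;0.3 -1 -33 0 0 0 18;0.3 -1 -38 0 0 0 18;0.3 -1 -42 0 0 0 18;0.3 -1 -45 0 0 0 18;0.3 -1 -48 0 0 0 18;0.3 -1 -50 0 0 0 18;0.3 -1 -51 0 0 0 18;0.3 -1 -51 0 0 0 18;0.3 -1 -51 0 0 0 18'
python3 - <<'E'
from held import *
from cell import camera,camera_model,telemetry
m=camera_model('wrist');p,d=camera('wrist');np.savez('w6.npz',p=p,d=d,**m);cv2.imwrite('pics/w6.png',cv2.resize(p[40:310,100:400],None,fx=2,fy=2)[:,:,::-1])
s=telemetry.read_state();print(s['position'],s['orientation'].round(4).tolist(),s['contact_force'],s['ft_torque'])
E
```

```text
time_s: 12.45
position: [0.4792, -0.3519, 0.0479]
orientation: [[0.96, -0.28, 0.0], [-0.28, -0.96, -0.0], [0.0, 0.0, -1.0]]
contact_force: [-0.3, 0.9, -1.4]
grip_width: 0.0213
[ 0.4792508  -0.35195115  0.04794706] [[0.9599, -0.2802, 0.0004], [-0.2802, -0.9599, -0.0003], [0.0005, 0.0002, -1.0]] [-0.71262384 -0.55153344 -1.30087695] [-0.12226986 -0.08517107  0.01450542]
```

```bash
python3 -m pendant '0 0 -1 0 0 0 18;0 0 -2 0 0 0 18;0 0 -2.5 0 0 0 18;0 0 -3 0 0 0 18;0 0 -3 0 0 0 18;0 0 -3 0 0 0 18'; python3 -c "
from cell import telemetry as t;s=t.read_state();print(s['position'],s['contact_force'],s['ft_torque'])"
```

```text
time_s: 13.0
position: [0.4794, -0.3523, 0.0463]
orientation: [[0.96, -0.28, 0.001], [-0.28, -0.96, -0.001], [0.001, 0.001, -1.0]]
contact_force: [-2.0, 1.5, 9.2]
grip_width: 0.0212
[ 0.4793743  -0.35226464  0.0463369 ] [-2.02480677  1.49367437  9.19094866] [ 0.32350587  0.42285261 -0.00296214]
```

```bash
python3 -m pendant '0 0 1 0 0 0 18;0 0 1 0 0 0 24;0 0 1 0 0 0 30;0 0 1 0 0 0 36;0 0 1 0 0 0 40;0 0 1 0 0 0 40;0 0 20 0 0 0 40;0 0 50 0 0 0 40;0 0 90 0 0 0 40;0 0 130 0 0 0 40;0 0 160 0 0 0 40;0 0 160 0 0 0 60;0 0 160 0 0 0 66;0 0 160 0 0 0 66'
python3 - <<'E'
from held import *
from cell import camera,camera_model,telemetry
m=camera_model('wrist');p,d=camera('wrist');np.savez('w7.npz',p=p,d=d,**m);cv2.imwrite('pics/w7.png',cv2.resize(p[60:310,100:400],None,fx=2,fy=2)[:,:,::-1])
h=hsv(p);H,S,V=h[...,0],h[...,1],h[...,2]
for nm,k,z in(('red',((H<6)|(H>174))&(S>150)&(V>60),.062),('blue',(H>100)&(H<128)&(S>150)&(V>90),.05)):
    for c,a,_ in blobs(k,60): print(nm,c.round(1),a,ray(m,c,z)[0].round(4))
s=telemetry.read_state();print(s['position'])
P=np.argwhere(d>0);z=d[d>0];c=np.linalg.inv(m['K'])@np.c_[P[:,1],P[:,0],np.ones(len(P))].T*z
W=((c.T-m['t'])@m['R']);k=(abs(W[:,2]-.054)<.006)&(np.hypot(W[:,0]-.478,W[:,1]+.305)<.026)
Q=W[k];A=np.c_[Q[:,:2]-[.478,-.305],np.ones(len(Q))];co=np.linalg.lstsq(A,Q[:,2],rcond=None)[0];print(len(Q),'plane',co)
E
```

```text
time_s: 14.17
position: [0.4787, -0.3514, 0.2038]
orientation: [[0.96, -0.28, -0.001], [-0.28, -0.96, 0.001], [-0.001, -0.001, -1.0]]
contact_force: [-0.0, 0.3, -0.2]
grip_width: 0.0553
red [253. 199.] 210 [ 0.4724 -0.3748  0.062 ]
blue [226.1  72.7] 291 [ 0.4831 -0.2375  0.05  ]
blue [204.5  97.1] 364 [ 0.4535 -0.2542  0.05  ]
blue [276.6 118. ] 2317 [ 0.5219 -0.2967  0.05  ]
[ 0.47847194 -0.35124107  0.20305418]
1776 plane [ 3.83427792e-05 -3.79197277e-03  5.47555134e-02]
```

View pics/w7.png

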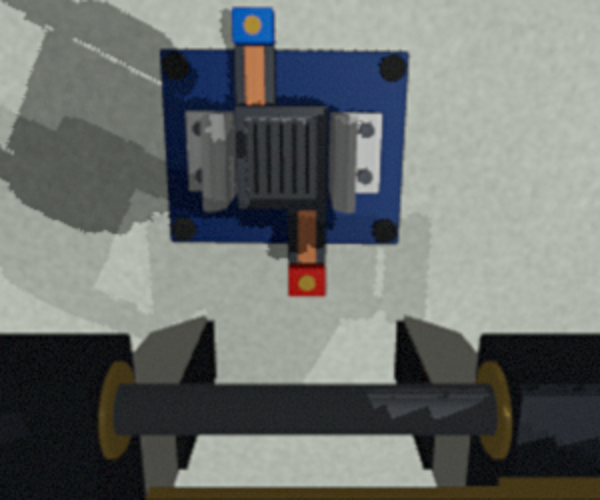

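Red lies level on the first plate (top at 54.8 mm, slope below 0.004) and is square within about 2 mm. In the crop its body is at (283,157), its terminal at (307,280), and the first plate's terminal at (252,25). Next is the blue plate.

```bash
python3 -m pendant '8 40 10 0 0 -0.12 66;14 80 10 0 0 -0.24 66;20 120 10 0 0 -0.36 66;26 160 10 0 0 -0.48 66;30 200 10 0 0 -0.6 66;34 240 10 0 0 -0.72 66;38 280 10 0 0 -0.84 66;42 320 10 0 0 -0.96 66;46 360 10 0 0 -1.08 66;48 400 10 0 0 -1.2 66;50 440 10 0 0 -1.3 66;52 480 10 0 0 -1.4 66;54 520 10 0 0 -1.499 66;56 554 10 0 0 -1.499 66;56 554 10 0 0 -1.499 66;56 554 10 0 0 -1.499 66;56 554 10 0 0 -1.499 66'
python3 - <<'E'
from held import *
from cell import camera,camera_model,telemetry
m=camera_model('wrist');p,d=camera('wrist')
h=hsv(p);H,S,V=h[...,0],h[...,1],h[...,2]
for nm,k,z in(('blue',(H>100)&(H<128)&(S>150)&(V>70),.028),('org',(H>=6)&(H<16)&(S>120)&(V>60),.02)):
    for c,a,_ in blobs(k,60): print(nm,c.round(1),a,ray(m,c,z)[0].round(4))
s=telemetry.read_state();print(s['position'],s['orientation'][:,0],s['joints'])
E
```

```text
time_s: 15.63
position: [0.5342, 0.2027, 0.2128]
orientation: [[-0.208, -0.978, -0.003], [-0.978, 0.208, -0.001], [0.002, 0.003, -1.0]]
contact_force: [0.6, -1.0, -0.4]
grip_width: 0.066
blue [241.  112.3] 234 [0.605  0.2004 0.028 ]
org [240.8 132.7] 216 [0.5811 0.2062 0.02  ]
[0.53448342 0.20167534 0.21317987] [-0.20994861 -0.9777106   0.00188923] [ 2.27015758e-01  4.39264894e-01  1.41207340e+00 -6.40062407e-04
  1.29339108e+00  2.00951356e+00]
```

```bash
python3 -m pendant '0 0.5 -40 0 0 0 66;0 0.5 -80 0 0 0 66;0 0.5 -120 0 0 0 66;0 0.5 -155 0 0 0 66;0 0.5 -175 0 0 0 66;0 0.5 -185 0 0 0 66;0 0.5 -193 0 0 0 66;0 0.5 -200 0 0 0 66;0 0.5 -201.5 0 0 0 66;0 0.5 -201.5 0 0 0 66;0 0.5 -201.5 0 0 0 66'
python3 -m pendant '0 0 0 0 0 0 48;0 0 0 0 0 0 46;0 0 0 0 0 0 46;0 0 0 0 0 0 46;0 0 0 0 0 0 46;0 0 0 0 0 0 46;0 0 10 0 0 0 46;0 0 25 0 0 0 46;0 0 50 0 0 0 46;0 0 80 0 0 0 46;0 0 110 0 0 0 46;0 0 110 0 0 0 46;0 0 110 0 0 0 46;0 0 110 0 0 0 46' 45
```

```text
time_s: 16.6
position: [0.5359, 0.2028, 0.0144]
orientation: [[-0.211, -0.978, 0.002], [-0.978, 0.211, 0.0], [-0.001, -0.002, -1.0]]
contact_force: [-0.4, 0.3, 0.1]
grip_width: 0.0663
time_s: 17.77
position: [0.5344, 0.2025, 0.1226]
orientation: [[-0.211, -0.978, -0.002], [-0.978, 0.211, -0.0], [0.001, 0.001, -1.0]]
contact_force: [-0.7, 0.3, -2.4]
grip_width: 0.049
```

```bash
python3 -m pendant '0 -20 0 0 0 0.12 46;0 -45 0 0 0 0.24 46;0 -70 0 0 0 0.36 46;-1 -95 0 0 0 0.48 46;-1 -120 0 0 0 0.6 46;-2 -150 0 0 0 0.72 46;-2 -180 0 0 0 0.84 46;-3 -210 0 0 0 0.96 46;-3 -240 0 0 0 1.08 46;-4 -270 0 0 0 1.2 46;-4 -295 0 0 0 1.32 46;-4 -312 0 0 0 1.42 46;-4 -320 0 0 0 1.501 46;-4 -322 0 0 0 1.501 46;-4 -322 0 0 0 1.501 46;-4 -322 -30 0 0 1.501 46;-4 -322 -60 0 0 1.501 46;-4 -322 -80 0 0 1.501 46;-4 -322 -95 0 0 1.501 46;-4 -322 -100 0 0 1.501 46'
python3 -m pendant '0 0 -6 0 0 0 46;0 0 -11 0 0 0 46;0 0 -14 0 0 0 46;0 0 -16 0 0 0 46;0 0 -17 0 0 0 46;0 0 -17 0 0 0 46'
```

```text
time_s: 19.43
position: [0.5291, -0.1175, 0.0202]
orientation: [[0.96, -0.28, -0.005], [-0.28, -0.96, 0.002], [-0.006, -0.001, -1.0]]
contact_force: [-0.4, -0.8, -1.9]
grip_width: 0.049
time_s: 19.93
position: [0.5313, -0.1194, 0.0066]
orientation: [[0.96, -0.278, 0.001], [-0.278, -0.96, -0.0], [0.001, 0.0, -1.0]]
contact_force: [0.2, -0.9, -1.0]
grip_width: 0.0491
```

```bash
python3 -m pendant '0 0 -1 0 0 0 46;0 0 -1.5 0 0 0 46;0 0 -1.5 0 0 0 46;0 0 -1.5 0 0 0 50;0 0 -1.5 0 0 0 54;0 0 -1.5 0 0 0 60;0 0 -1.5 0 0 0 66;0 0 30 0 0 0 66;0 0 70 0 0 0 66;0 0 110 0 0 0 66;0 0 150 0 0 0 66;0 0 190 0 0 0 50;0 0 215 0 0 0 40;0 0 215 0 0 0 40;0 0 215 0 0 0 40'
python3 - <<'E'
from held import *
from cell import camera,camera_model,telemetry
for n in('wrist','scene'):
    m=camera_model(n);p,d=camera(n);np.savez(n+'8.npz',p=p,d=d,**m)
    h=hsv(p);H,S,V=h[...,0],h[...,1],h[...,2]
    for nm,k,z in(('blue',(H>100)&(H<128)&(S>150)&(V>70),.02),('org',(H>=6)&(H<16)&(S>120)&(V>60),.012)):
        for c,a,_ in blobs(k,40): print(n,nm,c.round(1),a,ray(m,c,z)[0].round(4))
    if n=='wrist':cv2.imwrite('pics/w8.png',p[:,:,::-1])
s=telemetry.read_state();print(s['position'],s['orientation'][:,0])
E
```

```text
time_s: 21.18
position: [0.5317, -0.1195, 0.2227]
orientation: [[0.96, -0.278, 0.003], [-0.278, -0.96, -0.001], [0.004, 0.0, -1.0]]
contact_force: [-0.8, 0.3, -0.8]
grip_width: 0.0436
wrist blue [241.  113.5] 181 [ 0.5378 -0.05    0.02  ]
wrist blue [209.4 293.1] 112 [ 0.4162 -0.2884  0.02  ]
wrist blue [294.5 292.4] 130 [ 0.5403 -0.3234  0.02  ]
wrist org [241.1 133.5] 207 [ 0.5304 -0.0743  0.012 ]
wrist org [241.5 281.6] 80 [ 0.4667 -0.288   0.012 ]
scene blue [157.9 108.7] 45 [ 0.4634 -0.2528  0.02  ]
scene blue [264.1 269.6] 528 [0.7375 0.1431 0.02  ]
scene org [116.6  90.8] 43 [ 0.4482 -0.386   0.012 ]
[ 0.53044468 -0.11909982  0.21995264] [ 0.96048573 -0.27832074 -0.00217369]
```

View pics/w8.png

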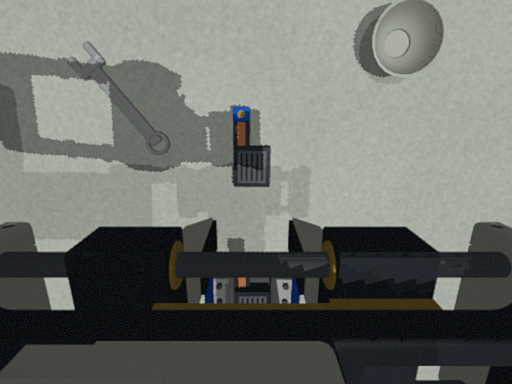

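The blue plate lies flat on the bench with its arm up-image and its terminal at (241,113), within about 1.5 mm of expected. Red and first are still in the jig at the bottom. Next I'll take blue by its arm.

```bash
python3 -m pendant '-0.5 46 -20 0 0 0 40;-0.5 46 -60 0 0 0 40;-0.5 46 -100 0 0 0 40;-0.5 46 -140 0 0 0 40;-0.5 46 -175 0 0 0 40;-0.5 46 -195 0 0 0 40;-0.5 46 -206 0 0 0 40;-0.5 46 -212 0 0 0 40;-0.5 46 -214 0 0 0 40;-0.5 46 -214 0 0 0 40;-0.5 46 -214 0 0 0 40'
python3 -m pendant '0 0 0 0 0 0 20;0 0 0 0 0 0 18;0 0 0 0 0 0 18;0 0 0 0 0 0 18;0 0 0 0 0 0 18;0 0 0 0 0 0 18;0 0 10 0 0 0 18;0 0 25 0 0 0 18;0 0 50 0 0 0 18;0 0 80 0 0 0 18;0 0 110 0 0 0 18;0 0 110 0 0 0 18;0 0 110 0 0 0 18;0 0 110 0 0 0 18;0 0 110 0 0 0 18' 60
python3 - <<'E'
from held import *
from cell import camera,camera_model,telemetry
s=telemetry.read_state();print(s['position'],s['orientation'][:,0])
for n in('top','scene'):
    m=camera_model(n);p,d=camera(n);np.savez(n+'9.npz',p=p,d=d,**m)
    P=np.argwhere(d>0);z=d[d>0];c=np.linalg.inv(m['K'])@np.c_[P[:,1],P[:,0],np.ones(len(P))].T*z
    W=((c.T-m['t'])@m['R']);k=(W[:,2]>.09)&(W[:,2]<.15)&(np.hypot(W[:,0]-.53,W[:,1]+.119)<.045)
    print(n,k.sum())
    if k.sum()>10: Q=W[k];print(Q.mean(0),Q.min(0),Q.max(0))
cv2.imwrite('pics/s9.png',cv2.resize(p[40:240,80:340],None,fx=3,fy=3)[:,:,::-1])
E
```

```text
time_s: 22.2
position: [0.5315, -0.0736, 0.0084]
orientation: [[0.96, -0.278, 0.002], [-0.278, -0.96, -0.001], [0.002, -0.0, -1.0]]
contact_force: [-0.5, 0.3, 0.6]
grip_width: 0.0398
time_s: 23.45
position: [0.5296, -0.073, 0.1159]
orientation: [[0.96, -0.278, -0.003], [-0.278, -0.96, 0.001], [-0.003, 0.0, -1.0]]
contact_force: [0.0, 0.2, -1.9]
grip_width: 0.0204
[ 0.52958965 -0.07304705  0.11592969] [ 0.96049241 -0.27829116 -0.00289231]
top 0
scene 59
[ 0.53606327 -0.11154644  0.12033111] [ 0.51535536 -0.14414828  0.10807071] [ 0.55932202 -0.07463457  0.149576  ]
```

View pics/s9.png

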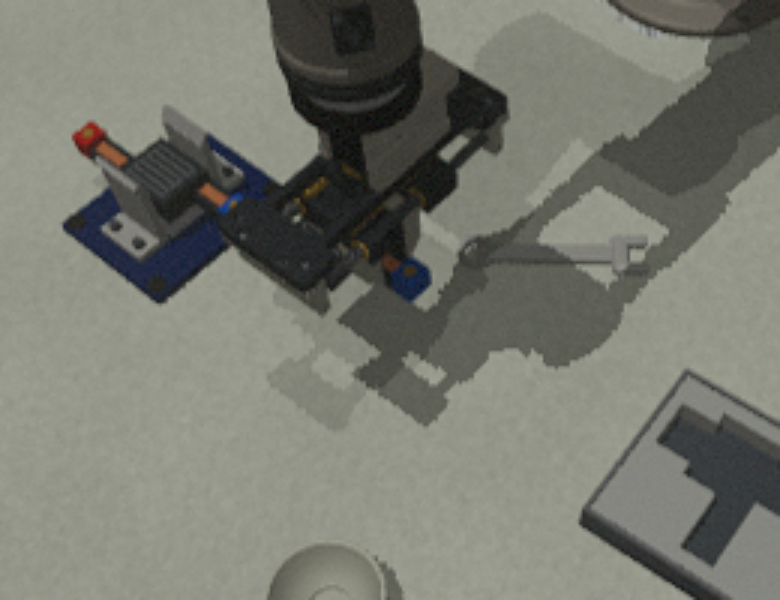

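Blue hangs from its arm, with the terminal at (408,278) in the crop. I'll check tilt with the wrist depth on its terminal and arm.

```bash
python3 - <<'E'
from held import *
from cell import camera,camera_model,telemetry
s=telemetry.read_state();m=camera_model('wrist');p,d=camera('wrist');print(s['position'])
h=hsv(p);H,S,V=h[...,0],h[...,1],h[...,2]
def W(k):
    P=np.argwhere(k&(d>0));c=np.linalg.inv(m['K'])@np.c_[P[:,1],P[:,0],np.ones(len(P))].T*d[P[:,0],P[:,1]];return (c.T-m['t'])@m['R']
for nm,k in(('blue',(H>100)&(H<128)&(S>150)&(V>70)),('org',(H>=6)&(H<16)&(S>120)&(V>50))):
    for c,a,mk in blobs(k,60):
        w=W(mk);t=w[w[:,2]>np.median(w[:,2])-.003];print(nm,c.round(1),a,np.median(t,0).round(4),ray(m,c,np.median(t[:,2]))[0].round(4))
        if len(t)>60:
            A=np.c_[t[:,:2]-t[:,:2].mean(0),np.ones(len(t))];print(np.linalg.lstsq(A,t[:,2],rcond=None)[0].round(3))
k=np.zeros(d.shape,bool);k[100:330,150:360]=1
w=W(k);dist=np.hypot(w[:,0]-.5303,w[:,1]+.1192);q=w[(dist<.022)&(w[:,2]>.08)&(w[:,2]<.16)];print('body',len(q))
if len(q)>50:
    A=np.c_[q[:,:2]-q[:,:2].mean(0),np.ones(len(q))];print(np.median(q,0),np.linalg.lstsq(A,q[:,2],rcond=None)[0].round(3))
E
```

```text
[ 0.52978549 -0.07312521  0.11588733]
blue [252.4 197.3] 1133 [ 0.5368 -0.0478  0.1284] [ 0.5372 -0.0467  0.1284]
[-0.012 -0.019  0.128]
org [252.  234.6] 568 [ 0.53   -0.0712  0.1208] [ 0.5298 -0.0718  0.1208]
[0.291 0.883 0.123]
body 853
[ 0.52298294 -0.11117965  0.12039177] [0.018 0.018 0.12 ]
```

Blue is level: the terminal top is at 128.4 mm and the body top at 120.4 mm, which puts both undersides at 108.4 mm. Now over the jig.

```bash
python3 -m pendant '-4 -15 0 0 0 0 18;-11 -38 0 0 0 0 18;-18 -63 0 0 0 0 18;-25 -88 0 0 0 0 18;-32 -113 0 0 0 0 18;-39 -138 0 0 0 0 18;-46 -163 0 0 0 0 18;-51 -180 0 0 0 0 18;-53 -187.7 0 0 0 0 18;-53 -187.7 0 0 0 0 18;-53 -187.7 -5 0 0 0 18;-53 -187.7 -12 0 0 0 18;-53 -187.7 -15 0 0 0 18;-53 -187.7 -15 0 0 0 18;-53 -187.7 -15 0 0 0 18'
python3 - <<'E'
from held import *
from cell import camera,camera_model,telemetry
s=telemetry.read_state();m=camera_model('wrist');p,d=camera('wrist');np.savez('w10.npz',p=p,d=d,**m);print(s['position'],s['orientation'][:,0])
cv2.imwrite('pics/w10.png',cv2.resize(p[120:384,130:400],None,fx=2,fy=2)[:,:,::-1])
E
```

```text
time_s: 24.85
position: [0.4777, -0.2601, 0.1018]
orientation: [[0.961, -0.277, -0.001], [-0.277, -0.961, 0.001], [-0.001, -0.0, -1.0]]
contact_force: [-0.4, 0.5, -1.3]
grip_width: 0.0204
[ 0.47769302 -0.26014465  0.1017756 ] [ 9.60819690e-01 -2.77172685e-01 -9.08736402e-04]
```

View pics/w10.png

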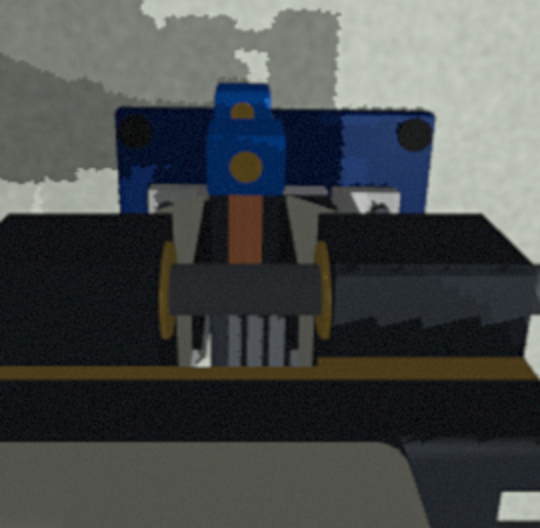

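The view shows the held terminal's dot at (246,168), over the first plate's dot at (241,110). The base's far edge runs from (118,108) to (435,110). I'll compare them in world coordinates.

```bash
python3 - <<'E'
from h import *
f=np.load('w10.npz');o=[130,120];a=np.radians(73.84);u=np.array([np.cos(a),np.sin(a)]);v=np.array([-u[1],u[0]])
g=lambda q,z:ray(f,np.array(q)/2+o,z)[0,:2]
H,F=g((246,168),.1143),g((241,110.5),.05);c1,c2=g((117,108),.01),g((435.5,110),.01)
mid=(c1+c2)/2;print('held',H,'first',F,'edge len',np.linalg.norm(c1-c2),'ang',np.degrees(np.arctan2(*(c1-c2)[::-1]))-90)
seat=mid-60*u;print('seat',seat,'held in seat',(H-seat)@u*1e3 if 0 else ((H-(mid-.06*u))@u,(H-(mid-.06*u))@v),'first',((F-(mid-.06*u))@u,(F-(mid-.06*u))@v))
E
```

```text
held [ 0.48432608 -0.23761272] first [ 0.48296352 -0.23594499] edge len 0.14707034110850353 ang 73.6005725913661
seat [-16.20325246 -57.87804882] held in seat (np.float64(0.06745742318392785), np.float64(0.014299615029162365)) first (np.float64(0.06868003714372956), np.float64(0.016072500919822715))
```

```bash
python3 -m pendant '0.7 1 0 0 0 0 18;0.7 1 -4 0 0 0 18;0.7 1 -9 0 0 0 18;0.7 1 -14 0 0 0 18;0.7 1 -19 0 0 0 18;0.7 1 -24 0 0 0 18;0.7 1 -28 0 0 0 18;0.7 1 -31 0 0 0 18;0.7 1 -33 0 0 0 18;0.7 1 -35 0 0 0 18;0.7 1 -35 0 0 0 18;0.7 1 -35 0 0 0 18'
python3 -m pendant '0 0 -1 0 0 0 18;0 0 -2 0 0 0 18;0 0 -2 0 0 0 18;0 0 -2 0 0 0 18'
```

```text
time_s: 25.9
position: [0.4784, -0.2601, 0.0673]
orientation: [[0.961, -0.278, 0.0], [-0.278, -0.961, -0.0], [0.0, 0.0, -1.0]]
contact_force: [1.0, -0.4, -2.1]
grip_width: 0.0207
time_s: 26.23
position: [0.4783, -0.26, 0.0653]
orientation: [[0.96, -0.278, 0.0], [-0.278, -0.96, -0.0], [0.0, 0.0, -1.0]]
contact_force: [0.5, 0.5, -1.5]
grip_width: 0.0201
```

```bash
python3 -m pendant '0 0 -1 0 0 0 18;0 0 -2 0 0 0 18;0 0 -2 0 0 0 18;0 0 -2 0 0 0 18'
python3 -m pendant '0 0 -1 0 0 0 18;0 0 -1.5 0 0 0 18;0 0 -1.5 0 0 0 18'
```

```text
time_s: 26.57
position: [0.4783, -0.26, 0.0632]
orientation: [[0.96, -0.278, -0.0], [-0.278, -0.96, 0.0], [-0.0, -0.0, -1.0]]
contact_force: [0.6, -0.6, -1.3]
grip_width: 0.0205
time_s: 26.82
position: [0.4785, -0.2601, 0.0619]
orientation: [[0.961, -0.278, 0.0], [-0.278, -0.961, -0.0], [0.0, 0.0, -1.0]]
contact_force: [-1.1, 1.4, 0.9]
grip_width: 0.0204
```

```bash
python3 -m pendant '0 0 -1 0 0 0 18;0 0 -1 0 0 0 18;0 0 -1 0 0 0 18'
```

```text
time_s: 27.07
position: [0.4785, -0.2599, 0.0615]
orientation: [[0.961, -0.278, 0.001], [-0.278, -0.961, -0.0], [0.001, 0.0, -1.0]]
contact_force: [-1.1, 2.9, 5.4]
grip_width: 0.0209
```

Firm contact at the expected height. Releasing and backing off.

```bash
python3 -m pendant '0 0 0.5 0 0 0 18;0 0 0.5 0 0 0 24;0 0 0.5 0 0 0 30;0 0 0.5 0 0 0 36;0 0 0.5 0 0 0 40;0 0 0.5 0 0 0 40;0 0 20 0 0 0 40;0 0 50 0 0 0 40;0 0 90 0 0 0 40;0 0 130 0 0 0 40;0 0 150 0 0 0 40;0 -30 150 0 0 0 40;0 -30 150 0 0 0 40;0 -30 150 0 0 0 40;0 -30 150 0 0 0 40'
python3 - <<'E'
from held import *
from cell import camera,camera_model,telemetry
m=camera_model('wrist');p,d=camera('wrist');cv2.imwrite('pics/w11.png',cv2.resize(p[40:310,100:400],None,fx=2,fy=2)[:,:,::-1])
a=np.radians(73.8);u=np.array([np.cos(a),np.sin(a)]);v=np.array([-u[1],u[0]]);s0=np.array([.4778,-.3065])
h=hsv(p);H,S,V=h[...,0],h[...,1],h[...,2]
for nm,k,z in(('red',((H<6)|(H>174))&(S>150)&(V>60),.062),('blue',(H>100)&(H<128)&(S>150)&(V>90),.074)):
    for c,ar,_ in blobs(k,100): X=ray(m,c,z)[0,:2];print(nm,c.round(1),ar,X.round(4),'seat',((X-s0)@u).round(4),((X-s0)@v).round(4))
P=np.argwhere(d>0);c=np.linalg.inv(m['K'])@np.c_[P[:,1],P[:,0],np.ones(len(P))].T*d[d>0]
W=((c.T-m['t'])@m['R']);k=(abs(W[:,2]-.066)<.007)&(np.hypot(W[:,0]-.478,W[:,1]+.306)<.024)
Q=W[k];A=np.c_[Q[:,:2]-s0,np.ones(len(Q))];print(len(Q),'plane',np.linalg.lstsq(A,Q[:,2],rcond=None)[0].round(4))
X=(W[:,:2]-s0);k=(abs(W[:,2]-.066)<.005)&(abs(X@u)<.04)&(abs(X@v)<.026);b=X[k]@np.c_[u,v]
core=b[b[:,1]<-.005];print('body extents u',np.percentile(core[:,0],[.5,99.5]),'v',np.percentile(b[:,1],[.5,99.5]))
print(telemetry.read_state()['contact_force'])
E
```

```text
time_s: 28.32
position: [0.4779, -0.2896, 0.2099]
orientation: [[0.96, -0.279, -0.001], [-0.279, -0.96, 0.001], [-0.002, -0.001, -1.0]]
contact_force: [0.0, -0.6, -0.6]
grip_width: 0.0398
red [267.5 243.2] 202 [ 0.4724 -0.3741] seat -0.0664 -0.0137
blue [245.1 129.9] 281 [ 0.4852 -0.2363] seat 0.0695 0.0125
blue [292.  155.6] 1248 [ 0.5256 -0.2759] seat 0.0427 -0.0373
1347 plane [ 0.0051 -0.0023  0.0668]
body extents u [-0.02685658  0.02806868] v [-0.02582842  0.0235185 ]
[0.19515616 0.77895534 0.23978248]
```

Every check is within tolerance: the top is level at 66.8 mm (66 nominal), blue is within about 1 mm, and red is within about 3 mm. The gripper is clear, so I'm handing in.

```bash
python3 -m pendant '0 0 20 0 0 0 40;0 0 20 0 0 0 40;0 0 20 0 0 0 40;0 0 20 0 0 0 40;0 0 20 0 0 0 40;0 0 20 0 0 0 40' && python3 -c "
from cell import ticket;print(ticket.sign_off())"
```

```text
time_s: 28.87
position: [0.4781, -0.2897, 0.2299]
orientation: [[0.961, -0.278, -0.001], [-0.278, -0.961, 0.001], [-0.001, -0.001, -1.0]]
contact_force: [-0.1, 0.2, -0.6]
grip_width: 0.0402
the job is handed in; nothing more can be done
None
```

The stack is built and the job is handed in at about 29 s; the sign-off gave no verdict. I took the red plate and then the blue plate from the tray by their body sides. Each was laid on the bench, taken again by its arm and lowered slowly onto the pile until contact: about 10 N for red and 7 N for blue.

**Last checks:**
- **Level:** the top of the pile measured 66.8 mm high against 66 nominal, tilted less than 0.006 rad.
- **Blue plate:** its terminal was at (69.5, 12.5) mm in the seat frame against (69, 14). Its body was centred within about 1 mm.
- **Red plate:** its terminal was at (-66.4, -13.7) mm against (-69, -14), about 2.6 mm off along the jig and within the 8 mm allowed.
- **First plate:** its own terminal was last measured just before blue went on, at (68.7, 16) mm against (69, 14), about 2 mm off across the jig. Once blue covered it I could not check it again.

**Not confirmed:**
- **Final picture:** the viewer refused it because my 12 views were used up, so the final state rests on the measured numbers alone.
- **Blue grip:** it was shallower than planned, with only about 5 mm of the arm's thickness between the pads, but the plate stayed level.
- **Bystanders:** I did not measure the wrench, dish or jar again at the end. The moves were planned clear of them.

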